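# Set the feed lane and hold its spring pusher back at the fill mark

### The arm

A 6-joint arm with a two-finger parallel gripper is mounted at the origin on the work surface. World frame = base frame: x ahead of the robot, y to its left, z up, the work surface at z = 0. Lengths are in mm, angles in rad, forces in N, time in s.
With the tool pointing down it reaches from about 350 to 775 mm from the base axis. Payload 7.3 kg.
Tool frame: the origin (TCP) lies on the centre line of the jaws, within the pads' length; the fingertips stand 14 mm ahead of it and the grasp point (between the pads) lies 5 mm behind it; z points along the fingers, y is the line along which they close (so a half turn about z gives the same grasp; the last joint's range is limited). The gripper opens to 92 mm and grips with 3 to 60 N. Pads are 19 mm wide; open, the fingers measure 130 mm over their backs; the gripper's body (75 mm by 190 mm) begins 47 mm behind the grasp point.
Start: joints at [1.179, 0.342, 1.524, -0, 1.275, -0.146], TCP at [127.733, 509.242, 240.741] pointing down, gripper open.
Joint ranges: [-2.53, 2.53], [-0.77, 2.02], [0.04, 2.7], [-1, 4.14], [0.28, 2.66], [-3.11, 3.11]. Speed limits (rad/s): [2.57, 2.57, 3.14, 3.14, 3.14, 3.14].

### API

Orientations are given as [roll, pitch, yaw] about the fixed x, y, z axes, in that order (R = Rz(yaw) Ry(pitch) Rx(roll)).
In Python, from plant import get_obs, capture, bot, spot_in, trace, pinpoint gives the robot as it stands.
- The arm moves only by the tool play_rows, never from a script. Its argument "rows" is a list of rows, each a list of 2 entries, a list of its own where there are three numbers: the shift along the world's x, y, z in units of 3 cm (1.0 is 3 cm), then the turn, a rotation vector about the world's x, y, z in units of 8 degrees (1.0 is 8 degrees). A call has 1 to 12 rows; each row shifts and turns the commanded pose from where the row before left it; what a row does not reach is not made up. A row lasts 1/8 s, in which the tool goes at most 62.5 mm and 10.7 degrees, less where a joint would pass 70% of its speed; a pose out of reach is approached as far as the arm can. A call with a number of a shift or a turn outside -1 to 1 is refused whole. A call with a gripper value outside its range is refused whole. "hand" is the opening, from -1 (shut) to 1 (fully open), set as the call begins (left out, the last holds). The fingers move at their own pace and stop on an object; the grip force is fixed at half the most. Time passes only in rows, so rows that do not move let the fingers close. It gives the time, the measured TCP pose, the force, the opening and the grip force at its end, in the units of the state.
- get_obs(): the state, without advancing time (a new reading comes with each control period).
- capture(name): name is "scene" or "side" or "wrist"; returns a dict with "frame" (480x640x3 uint8, red, green, blue), "fov_y" (degrees; the focal length in pixels is half the picture's height over the tangent of half this angle, whatever the lens; pixels are square), "cx", "cy" (the principal point, pixels), "rvec" (rotation vector, rad) and "tvec" (3), from world to camera coordinates, as OpenCV has them; the wrist camera has in their place "hand_eye" (4x4, takes a point from camera to tool coordinates, whose origin is the TCP and whose axes are the flange's). Camera axes: x right, y down, z forward; pixel columns grow to the right and rows downward; lengths in mm; the calibration is good to about 2 mm. A picture is of the moment at which its call begins: read the wrist's pose just before it. There is no depth.
- bot.close_job(): hands the job in; it is judged then, once.
Trained networks look in the newest picture that a camera, given by its name, has taken for a name from the list of things; names that differ only in an ending like _2 or _b are one class to them, and where a whole thing is asked for, a point or a joint stands for the part that bears it (a point fixed in the world has none). Each returns a list of dicts, best first, with "p" (0 to 1); they miss things now and then, are a little off and sometimes report something else, mostly with a low value. They report only what shows in the picture. A call takes as long as a camera call. They do not tell look-alikes from the thing itself.
- spot_in(query, camera): "at" ([row, column] in pixels, amid what is visible of it).
- trace(query, camera): "mask" (480x640 bool, what is visible of it) and "at" ([row, column] in pixels, amid what is visible of it).
- pinpoint(query, camera): "at" ([row, column] in pixels: a listed point, or the origin of a listed thing).
The state is a dict: "time": time; "joint_positions": joint angles; "dq": joint speeds; "tau": joint torques, N m; "tool_pos": TCP position; "tcp_rot": TCP orientation; "contact_force": force on the tool from outside, world axes, zero at the start; "moment": the same for the moment, N m; "grip_width": finger opening in mm; "finger_force": force on a finger pad.
Only numpy, scipy, OpenCV 4.12 (cv2) and the standard library are available. Lean on these libraries where they do the work, as an engineer would, in place of code of your own. Each camera call takes 0.05 s, during which the arm holds its last target. There are 200 camera calls.

### The job

The spring-feed lane on the packing bench has run empty and is to be refilled with the narrow cartons. Push its sliding side guide in towards the fixed fence until it clicks home in its notch, then draw the spring-loaded pusher back by its grip tab until its pointer lines up with the fin of the fill clip on the fence, and keep it there: finish with the hand still holding the pusher at that mark, so that a colleague can load the lane. Leave the goods standing around where they are.

Things in the scene. Friction and masses are not known exactly. Their poses are not given: they have to be found in the camera images.
- lane: Spring-feed lane, bolted down: base plate 330 (its x) by 225 (its y) by 12 mm. Origin on the table; plate spans x -165..165, y -79..146 mm. +x end, with a lip 37 mm above the table, faces away from the robot; z up. Fixed fence on the -y side: y -61..-55 mm, top 67 mm above the table. Pusher runs along x at y -20 mm, side guide along y on the +y side.
- guide (a joint): Travel of the side guide in m, growing as it is pushed towards the fixed fence (along the lane's -y). Starts at 0 to 0.03, slides with 1 to 2 N and stays where it is left. At 0.060 a spring ball clicks into the notch and holds it (several N to push it out); solid stop at 0.0615.
- guide_push (a point): Middle of the outer (lane's +y) face of the guide carriage's steel push flange, 60 mm above the table; axes as the lane's. Flange: upright, 60 mm along x, 8 mm thick, 24 to 74 mm above the table; push it to -y. From it the carriage reaches 44 mm to the guide's 280 mm long, 6 mm thick upright plate, top 72 mm above the table. Free space for 40 mm outside the flange.
- pusher: Black paddle 64 mm wide, 6 mm thick, top 71 mm above the table, with a spring drum behind and a grip tab on top. Origin 12 mm above the table under the middle of its +x face; axes as the lane's. Slides only along the lane's x: rests at lane x 125 mm, can be drawn 170 mm to -x against a spring, 5 N at rest, 8 N at 120 mm. No catch: let go, it runs forward.
- pusher_grip (a point): Centre for gripping the pusher's grip tab from above, 94 mm above the table. The tab is an upright block 12 mm thick (along the lane's x), 40 mm wide (along the lane's y), from 70 to 112 mm above the table. Axes as the lane's.
- pusher_pointer (a point): Tip of the thin steel pointer, 4 mm wide, that sticks out of the pusher sideways (lane's -y) over the fixed fence, 76 mm above the table. In lane axes it lies 46 mm to -y of the grip point, at the same x, 17 mm lower. Axes as the lane's.
- mark (a point): Fin of the fill clip: upright steel fin, 5 mm thick along the lane's x, on a dark 26 mm long clip with a thumbscrew clamped outside the fixed fence. The point is mid-thickness, 76 mm above the table, 4 mm beyond the pointer's tip in lane y; top of the fin 81 mm. Axes as the lane's. It stands 70 to 130 mm to the lane's -x of the pointer at rest, differently each time.
- carton_a: Small kraft carton, 45 x 66 x 62 mm high, standing beside the fixed fence; origin under its middle. Leave it alone.
- carton_b: The other small kraft carton, like carton_a.
- jar_small: Filled glass jar, diameter 60 mm, 85 mm high, near the front of the guide's side; origin under its middle. Leave it alone.
- twine_spool: Spool of twine, diameter 56 mm, 60 mm high; origin under its middle. Leave it alone.
- tape_roll: Roll of kraft tape lying flat, diameter 90 mm, 30 mm high; origin under its middle. Leave it alone.
- marker: Marker pen, 130 mm long, 15 mm thick, lying; origin under its middle. Leave it alone.
- tin: Round steel tin, diameter 68 mm, 50 mm high; origin under its middle. Leave it alone.
Things that resemble listed ones, but are neither listed nor needed, are in the scene too. What is shaped like the carton_b but pink is not meant.

How it is judged (in metres and radians):
On the way, in this order (a step that is already met when the one before it is completed fails the run):
1. the side guide is pushed in until it has clicked into its notch (value of joint guide above 0.058 m), for 0.2 s.
2. the pusher is drawn back to the fill mark and held there by the fingers (x of pusher_pointer in the frame of mark between -0.006 and 0.006 m and contact force between the fingers and pusher above 2 N and linear speed of pusher below 0.01 m/s), for 0.5 s.
At the end, for the whole second after the job is handed in: The guide is in its notch (joint above 0.058 m); the pusher's pointer is level with the clip's fin within 6 mm along the lane, the pusher is still (under 10 mm/s) and is kept there by the fingers (over 2 N on it), not by a carton (all of step 2 and value of joint guide above 0.058 m and contact force between pusher and carton_a below 0.3 N and contact force between pusher and carton_b below 0.3 N); the arm keeps its last pose, push and grip.
It fails at once if a bystander is shoved more than 30 mm from its place (distance of any of carton_a, carton_b, jar_small, twine_spool, tape_roll, marker, tin from where it was at the start of the episode above 0.03 m).
It fails at once if a standing carton or the jar is tipped over (angle between any of carton_a, carton_b, jar_small's own z axis and vertical above 0.5 rad).
It also fails if it takes over 48 s, if anything falls off the work surface, if the arm or the gripper's body presses on something with over 40 N, if the wrist force passes 120 N, or if a joint passes its speed limit or range.

## Working session

There is one attempt and no reset: what is moved stays moved. The work goes in short steps, Python scripts to look and compute and a tool call to move; the robot and the scene stay as the last step left them, time stands still between calls to the robot, and variables do not carry over. Pictures are saved under pics/ and viewed, at most 10 in all, crops included, and the job is handed in when it is done.

Besides the shell and the picture viewer there is one more tool, called after "Call:" by a JSON object that holds its "op" and its "data", one argument or row to a line. play_rows: Moves the arm, as the interface text tells. Shifts and turns lie within -1 to 1; 1 stands for 3 cm of shift or 8 degrees of turn. Its arguments: {"type":"object","properties":{"rows":{"type":"array"},"hand":{"type":"number"}},"required":["rows"]}

```bash
mkdir -p pics; cat > h.py <<'E'
import numpy as np, cv2
from scipy.spatial.transform import Rotation as R
from plant import get_obs, capture, bot, spot_in, trace, pinpoint
def cam(c, obs=None):
    f=240/np.tan(np.radians(c["fov_y"])/2); K=np.array([[f,0,c["cx"]],[0,f,c["cy"]],[0,0,1]])
    if "rvec" in c and c["rvec"] is not None:
        Rm=cv2.Rodrigues(np.array(c["rvec"],float))[0]; t=np.array(c["tvec"],float)
    else:
        T=np.eye(4);T[:3,:3]=R.from_euler('xyz',obs["tcp_rot"]).as_matrix();T[:3,3]=obs["tool_pos"]
        M=np.linalg.inv(T@np.array(c["hand_eye"])); Rm,t=M[:3,:3],M[:3,3]
    return K,Rm,t
def ray(C,at):
    K,Rm,t=C; d=Rm.T@np.linalg.inv(K)@[at[1],at[0],1]; return -Rm.T@t,d
def onz(C,at,z):
    o,d=ray(C,at); return o+d*(z-o[2])/d[2]
def tri(obsv):
    A=0;b=0
    for C,at in obsv:
        o,d=ray(C,at); d=d/np.linalg.norm(d); P=np.eye(3)-np.outer(d,d); A=A+P; b=b+P@o
    X=np.linalg.solve(A,b); return X,[np.round(proj(C,X)-at,1) for C,at in obsv]
def proj(C,X):
    K,Rm,t=C; p=K@(Rm@np.asarray(X,float)+t); return np.array([p[1]/p[2],p[0]/p[2]])
def save(n,im): cv2.imwrite("pics/"+n,im[:,:,::-1])
E
python3 - <<'E'
from h import *
np.set_printoptions(precision=1,suppress=True)
o=get_obs(); print(o)
Z=dict(guide_push=60,pusher_grip=94,pusher_pointer=76,mark=76,lane=0,pusher=12,carton_a=0,jar_small=0,twine_spool=0,tape_roll=0,tin=0,marker=0)
ims=[]
for n in("scene","side","wrist"):
    o=get_obs(); c=capture(n); C=cam(c,o); ims.append(c["frame"]); save(n+"0.png",c["frame"])
    for q,z in Z.items():
        print(n,q,[(np.round(d["at"],1),round(d["p"],2),onz(C,d["at"],z)[:2]) for d in pinpoint(q,n)[:3]])
E
```

```text
{'time': 0.0, 'joint_positions': array([ 1.2,  0.3,  1.5, -0. ,  1.3, -0.1]), 'dq': array([-0.,  0., -0.,  0.,  0., -0.]), 'tau': array([ -0. , -43.1, -24.4,   0.1,   0.1,  -0. ]), 'tool_pos': array([127.6, 508.9, 240. ]), 'tcp_rot': array([-3.1, -0. ,  2.9]), 'contact_force': array([ 0.5,  0.1, -0.1]), 'moment': array([-0.,  0.,  0.]), 'finger_force': 0.0, 'grip_width': 91.9324605489444}
scene guide_push [(array([204. , 344.9]), 0.82, array([551.7, 138.1])), (array([236.7, 347.4]), 0.48, array([614.9,  26.4]))]
scene pusher_grip [(array([236.8, 347.8]), 0.7, array([630. ,  -4.4])), (array([283.2, 293.8]), 0.42, array([ 586.7, -203.1]))]
scene pusher_pointer [(array([247.4, 334.8]), 0.89, array([610.4, -37.8]))]
scene mark []
scene lane [(array([243.2, 314.2]), 0.66, array([521.3,  15.3])), (array([162.8, 400.5]), 0.31, array([591. , 457.4]))]
scene pusher [(array([259.6, 349.2]), 0.78, array([637.1,  -4.1]))]
scene carton_a [(array([311.8, 322.3]), 0.81, array([ 651.6, -181.3])), (array([281.1, 293.2]), 0.55, array([ 539.2, -129.8]))]
scene jar_small [(array([215. , 394.1]), 0.8, ar
[... 1032 characters left out ...]
.55, array([ 400.2, -114. ]))]
side jar_small [(array([225.7, 284.9]), 0.64, array([651.9, 193.6]))]
side twine_spool [(array([225.1, 162. ]), 0.66, array([418.3, 442. ]))]
side tape_roll [(array([204.6, 207.9]), 0.69, array([582.8, 449.4])), (array([249. , 334.9]), 0.27, array([655.2,  13.3]))]
side tin [(array([333.3, 476. ]), 0.56, array([ 606.9, -411.7]))]
side marker [(array([400.8, 453.6]), 0.66, array([ 414.2, -466. ])), (array([271. , 293.3]), 0.37, array([508.6,  22.2]))]
wrist guide_push []
wrist pusher_grip []
wrist pusher_pointer []
wrist mark []
wrist lane []
wrist pusher []
wrist carton_a []
wrist jar_small []
wrist twine_spool []
wrist tape_roll []
wrist tin []
wrist marker []
```

View pics/scene0.png

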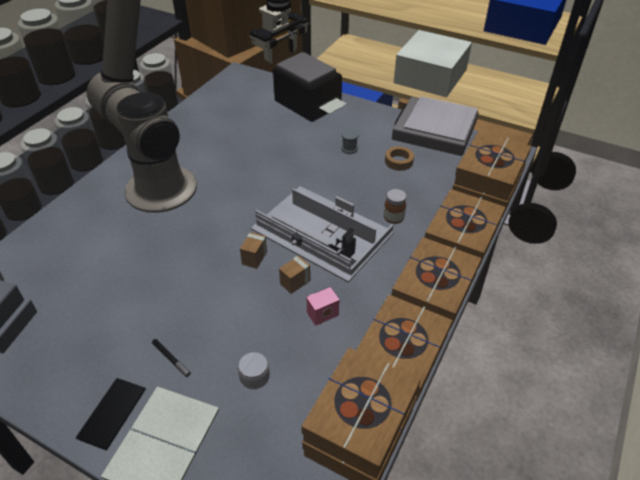

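View pics/side0.png

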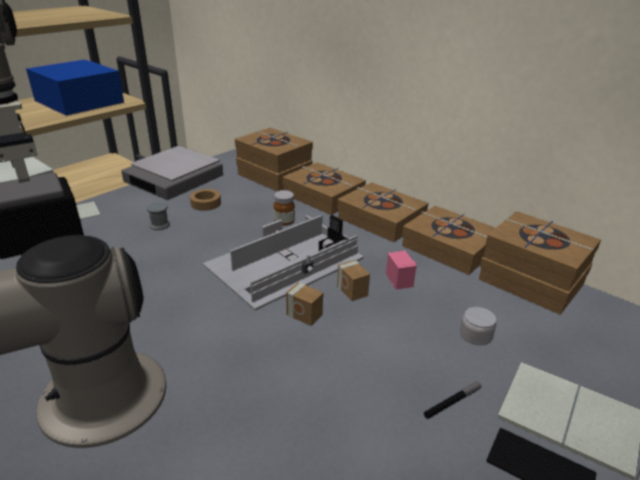

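The scene view shows the lane at (row 235, col 320), with the black pusher at (240, 348), the clip at about (238, 297) and the guide flange at (205, 345). Two kraft cartons stand at (250, 253) and (274, 294), and the pink look-alike at (305, 322). The side view agrees: clip at (267, 307), tab at (226, 335), flange at about (228, 270).

```bash
python3 - <<'E'
from h import *
np.set_printoptions(precision=1,suppress=True)
cs={n:capture(n) for n in("scene","side","wrist")}
o=get_obs();print(cs["wrist"]["hand_eye"],cs["wrist"]["fov_y"],R.from_euler('xyz',o["tcp_rot"]).as_matrix())
C={n:cam(cs[n],o) for n in cs}
P={}
for q in("guide_push","pusher_grip","pusher_pointer","pusher","lane"):
    P[q],r=tri([(C[n],pinpoint(q,n)[0]["at"]) for n in("scene","side")]); print(q,P[q],r)
# guide plate / base edges fit: show crops
a=cv2.resize(cs["scene"]["frame"][175:285,235:405],None,fx=4,fy=4,interpolation=2)
b=cv2.resize(cs["side"]["frame"][185:330,195:380],None,fx=4,fy=4,interpolation=2)
save("cs.png",a)
E
```

```text
[[  -0.    -1.    -0.3   79.1]
 [   1.    -0.    -0.    -0.4]
 [   0.    -0.3    1.  -144. ]
 [   0.     0.     0.     1. ]] 71.75116342998278 [[-1.   0.2  0. ]
 [ 0.2  1.   0. ]
 [-0.   0.  -1. ]]
guide_push [547.8 153.8  51.6] [array([ 0.1, -0. ]), array([-0.1, -0.1])]
pusher_grip [628.4  -2.8  95. ] [array([-0.5,  0.1]), array([0.4, 0.3])]
pusher_pointer [614.7 -54.3  81.8] [array([ 1.8, -0.6]), array([-1.6, -1.1])]
pusher [642.1  -7.2   9.4] [array([ 0.5, -0.2]), array([-0.5, -0.3])]
lane [511.2  26.9  -2.7] [array([-3.5,  1. ]), array([3.3, 2.5])]
```

View pics/cs.png

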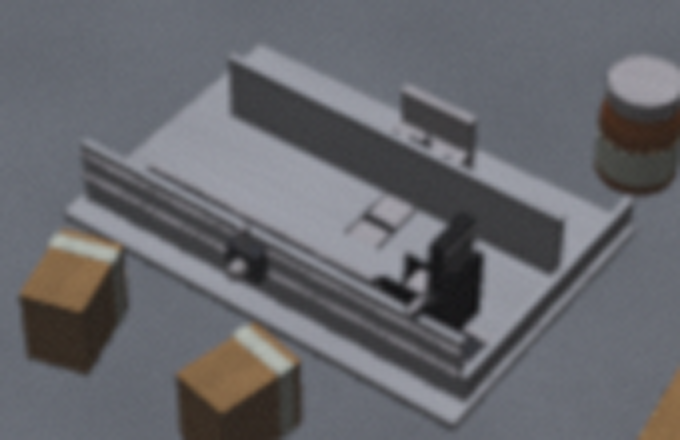

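The crop confirms the choice: black tab at full-image (232, 350), grey flange on the +y side at (205, 344), and the dark clip with its fin on the fence at (238, 296). The only look-alike is the pink box, and nothing similar stands near the lane. Next I fit the lane pose from the plate corners.

```bash
python3 - <<'E'
from h import *
from scipy.optimize import least_squares
np.set_printoptions(precision=1,suppress=True)
c=capture("scene");C=cam(c)
px=np.array([(68,213),(455,425),(632,225),(262,45)])/4
at=[(175+y,235+x) for x,y in px]
L=np.array([(-165,-79),(165,-79),(165,146),(-165,146)])
W=np.array([onz(C,a,12)[:2] for a in at]);print(W)
f=lambda p:((np.array([[np.cos(p[2]),-np.sin(p[2])],[np.sin(p[2]),np.cos(p[2])]])@L.T).T+p[:2]-W).ravel()
s=least_squares(f,[515,20,0]);p=s.x;print(p[:2],np.degrees(p[2]),s.fun)
Rm=np.array([[np.cos(p[2]),-np.sin(p[2])],[np.sin(p[2]),np.cos(p[2])]])
for n,q in dict(push=(547.8,153.8),push2=(551.7,138.1),push3=(540.5,134.5),grip=(628.4,-2.8),ptr=(614.7,-54.3),jar=(660,209),ca=(540,-133),cb=(400,-114),mark=(493.9,-37.3)).items(): print(n,Rm.T@(np.array(q)-p[:2]))
print("center lane->world",Rm@[0,40]+p[:2])
E
```

```text
[[347.  -26.2]
 [669.3 -71.8]
 [696.5 149.1]
 [376.3 194.7]]
[517.7  28.2] -7.822656253939748 [-3.5 -1.3  1.2 -0.7  4.6  1.4 -2.2  0.7]
push [ 12.7 128.5]
push2 [ 18.7 113.5]
push3 [  8.1 108.4]
grip [113.9 -15.7]
ptr [107.3 -68.6]
jar [116.4 198.4]
ca [  44.  -156.7]
cb [ -97.3 -156.9]
mark [-14.7 -68.2]
center lane->world [523.2  67.9]
```

Call:
{"op": "play_rows", "data": {
  "rows": [
    [[0.85, -0.92, 0], [0, 0, 0.74]],
    [[0.85, -0.92, 0], [0, 0, 0.74]],
    [[0.85, -0.92, 0], [0, 0, 0.74]],
    [[0.85, -0.92, 0], [0, 0, 0.74]],
    [[0.85, -0.92, 0], [0, 0, 0.74]],
    [[0.85, -0.92, 0], [0, 0, 0.74]],
    [[0.85, -0.92, 0], [0, 0, 0.74]],
    [[0.85, -0.92, 0], [0, 0, 0.74]],
    [[0.85, -0.92, 0], [0, 0, 0.74]],
    [[0.85, -0.92, 0], [0, 0, 0.74]],
    [[0.85, -0.92, 0], [0, 0, 0.74]],
    [[0.85, -0.92, 0], [0, 0, 0.74]]
  ],
  "hand": -1
}}

```text
time: 4.15
tool_pos: [434.5, 177.1, 240.9]
tcp_rot: [-3.141, 0.0, -2.144]
contact_force: [0.5, -0.3, -0.9]
grip_width: 0.5
finger_force: 0.0
```

Call:
{"op": "play_rows", "data": {
  "rows": [
    [[0.85, -0.92, 0], [0, 0, 0.74]],
    [[0.85, -0.92, 0], [0, 0, 0.74]],
    [[0.85, -0.92, 0], [0, 0, 0.74]],
    [[0.85, -0.92, 0], [0, 0, 0.74]],
    [[0, 0, 0], [0, 0, 0]],
    [[0, 0, 0], [0, 0, 0]],
    [[0, 0, 0], [0, 0, 0]]
  ]
}}

```text
time: 5.03
tool_pos: [535.1, 68.5, 240.9]
tcp_rot: [3.141, 0.0, -1.734]
contact_force: [0.9, 0.8, -1.0]
grip_width: 0.5
finger_force: 0.0
```

```bash
cat > look.py <<'E'
from h import *
import sys
np.set_printoptions(precision=1,suppress=True)
o=get_obs(); c=capture("wrist"); C=cam(c,o); save(sys.argv[1],c["frame"])
print(o["time"],o["tool_pos"],np.degrees(o["tcp_rot"]),o["joint_positions"])
Z=dict(guide_push=60,pusher_grip=94,pusher_pointer=76,mark=76,lane=0,pusher=12)
for q,z in Z.items():
    print(q,[(np.round(d["at"],1),round(d["p"],2),onz(C,d["at"],z)[:2]) for d in pinpoint(q,"wrist")[:3]])
E
python3 look.py w1.png
```

```text
5.025 [535.1  68.5 240.9] [180.    0.  -99.3] [-0.   0.4  1.5  0.   1.3 -3. ]
guide_push [(array([291.6, 325.9]), 0.86, array([545.8, 141.8])), (array([112.1, 205.5]), 0.21, array([625.3, -53.1]))]
pusher_grip [(array([165.4, 200.2]), 0.7, array([630.2,  -7.9]))]
pusher_pointer [(array([111.8, 204.2]), 0.94, array([621.3, -51.4])), (array([163.4, 224.2]), 0.23, array([615. ,  -6.1]))]
mark [(array([105.2, 355.8]), 0.89, array([490.5, -35.2]))]
lane [(array([176.3, 342.9]), 0.66, array([507.8,  30.7]))]
pusher [(array([161.5, 227.9]), 0.58, array([629.9,  -6.8])), (array([181.5, 339.4]), 0.16, array([512.9,  34.4]))]
```

View pics/w1.png

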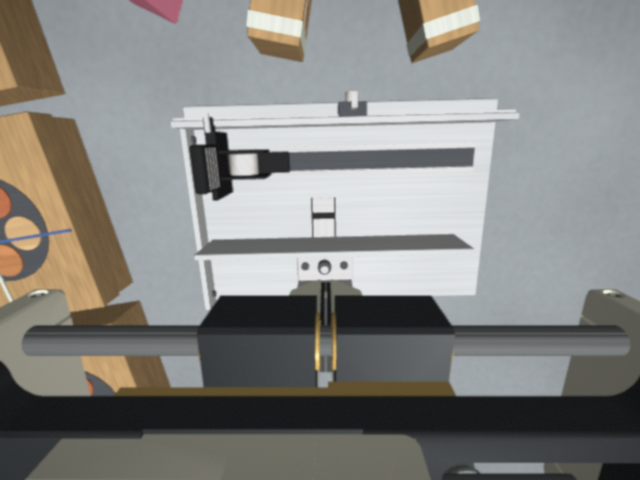

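The wrist view shows the lane square on: tab at (160, 212), pointer tip at about (115, 207), fin at about (95, 352), flange plate partly behind the fingers at about (290, 325).

```bash
python3 - <<'E'
from h import *
np.set_printoptions(precision=2,suppress=True)
o=get_obs(); c=capture("wrist"); C=cam(c,o); save("cr.png",cv2.resize(c["frame"][85:215,180:380],None,fx=4,fy=4,interpolation=2))
g=c["frame"].astype(int).sum(2)
for a,b,z in (((123,173),(115,517),67),((104,185),(100,496),12),((150,290),(149,474),12)):
    A,B=onz(C,a,z),onz(C,b,z); print(A,B,np.degrees(np.arctan2(*(A-B)[1::-1])))
print(o["joint_positions"],o["contact_force"])
E
```

```text
[655.   -48.69  67.  ] [348.77  -5.01  67.  ] -8.116468701681594
[660.2  -71.44  12.  ] [340.33 -22.57  12.  ] -8.686971850600356
[561.11  -8.27  12.  ] [364.6   23.08  12.  ] -9.065144143304051
[-0.02  0.37  1.48  0.    1.29 -2.99] [ 0.44 -0.21 -0.17]
```

View pics/cr.png

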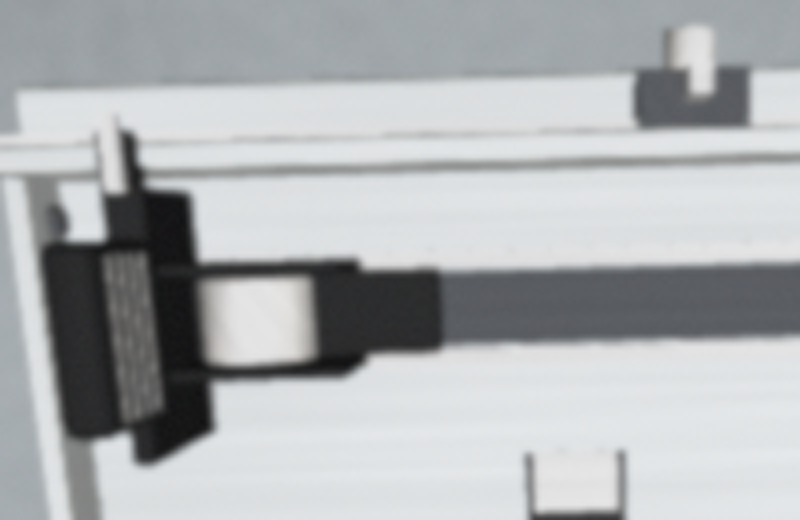

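Call:
{"op": "play_rows", "data": {
  "rows": [
    [[0.13, 0.84, 0], [0, 0, 0]],
    [[0.13, 0.84, 0], [0, 0, 0]],
    [[0.13, 0.84, 0], [0, 0, 0]],
    [[0.13, 0.84, 0], [0, 0, 0]],
    [[0, 0, -1], [0, 0, 0]],
    [[0, 0, -1], [0, 0, 0]],
    [[0, 0, -1], [0, 0, 0]],
    [[0, 0, -1], [0, 0, 0]],
    [[0, 0, -0.5], [0, 0, 0]],
    [[0, 0, 0], [0, 0, 0]]
  ]
}}

```text
time: 6.68
tool_pos: [551.0, 168.4, 105.1]
tcp_rot: [3.14, -0.001, -1.734]
contact_force: [0.4, -0.3, 0.1]
grip_width: 0.8
finger_force: 0.0
```

```bash
python3 - <<'E'
from h import *
np.set_printoptions(precision=1,suppress=True)
a=capture("scene")
C=cam(a);o=get_obs();T=R.from_euler('xyz',o["tcp_rot"]).as_matrix()
print(o["tool_pos"],proj(C,o["tool_pos"]+T@[0,0,14]),proj(C,[546,138,60]))
x=cv2.resize(a["frame"][150:270,270:430],None,fx=5,fy=5,interpolation=2); save("pp.png",x)
E
```

```text
[551.6 168.5 106.1] [188.9 350.1] [203.4 343.1]
```

View pics/pp.png

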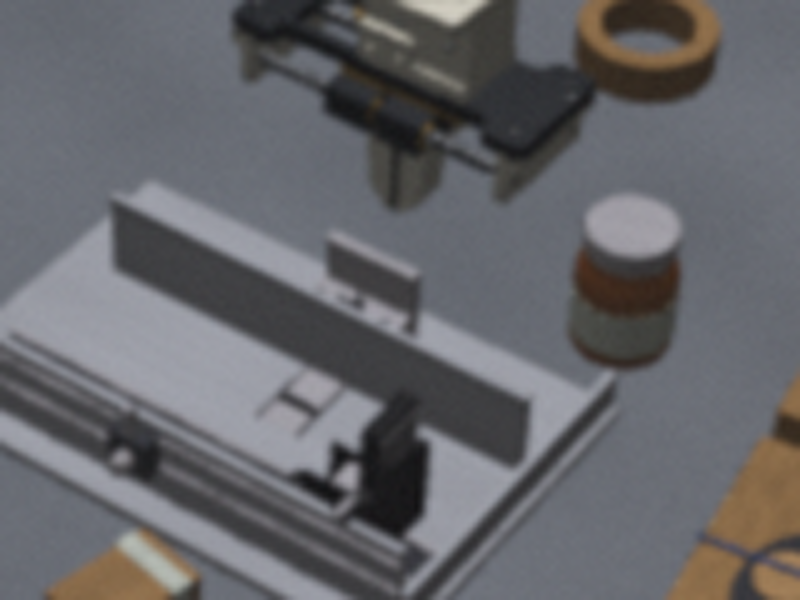

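The fingers hang behind the flange (flange at crop (372, 280), fingertips at (400, 205)), well clear of the jar. I descend and push.

Call:
{"op": "play_rows", "data": {
  "rows": [
    [[0, 0, -0.5], [0, 0, 0]],
    [[0, 0, -0.5], [0, 0, 0]],
    [[0, 0, -0.5], [0, 0, 0]],
    [[0, 0, 0], [0, 0, 0]],
    [[0, 0, 0], [0, 0, 0]]
  ]
}}

```text
time: 7.35
tool_pos: [551.5, 168.5, 60.8]
tcp_rot: [3.142, 0.0, -1.734]
contact_force: [-0.1, 0.0, -0.3]
grip_width: 0.3
finger_force: 0.0
```

Call:
{"op": "play_rows", "data": {
  "rows": [
    [[-0.04, -0.25, 0], [0, 0, 0]],
    [[-0.04, -0.25, 0], [0, 0, 0]],
    [[-0.04, -0.25, 0], [0, 0, 0]],
    [[-0.04, -0.25, 0], [0, 0, 0]],
    [[0, 0, 0], [0, 0, 0]]
  ]
}}

```text
time: 7.98
tool_pos: [546.5, 137.7, 61.0]
tcp_rot: [-3.141, -0.0, -1.735]
contact_force: [-0.1, 0.8, 0.3]
grip_width: 0.4
finger_force: 0.0
```

Call:
{"op": "play_rows", "data": {
  "rows": [
    [[-0.04, -0.25, 0], [0, 0, 0]],
    [[-0.04, -0.25, 0], [0, 0, 0]],
    [[-0.04, -0.25, 0], [0, 0, 0]],
    [[0, 0, 0], [0, 0, 0]]
  ]
}}

```text
time: 8.48
tool_pos: [542.8, 115.3, 60.8]
tcp_rot: [3.141, -0.0, -1.735]
contact_force: [0.4, 1.0, -0.7]
grip_width: 0.1
finger_force: 0.0
```

Call:
{"op": "play_rows", "data": {
  "rows": [
    [[-0.03, -0.15, 0], [0, 0, 0]],
    [[-0.02, -0.15, 0], [0, 0, 0]],
    [[0, 0, 0], [0, 0, 0]]
  ]
}}

```text
time: 8.85
tool_pos: [541.3, 106.5, 60.7]
tcp_rot: [3.141, -0.0, -1.735]
contact_force: [0.6, 0.1, -0.6]
grip_width: 0.4
finger_force: 0.2
```

```bash
python3 - <<'E'
from h import *
a=capture("scene")
x=cv2.resize(a["frame"][150:270,270:430],None,fx=5,fy=5,interpolation=2); save("pq.png",x)
E
```

```text
(no output)
```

View pics/pq.png

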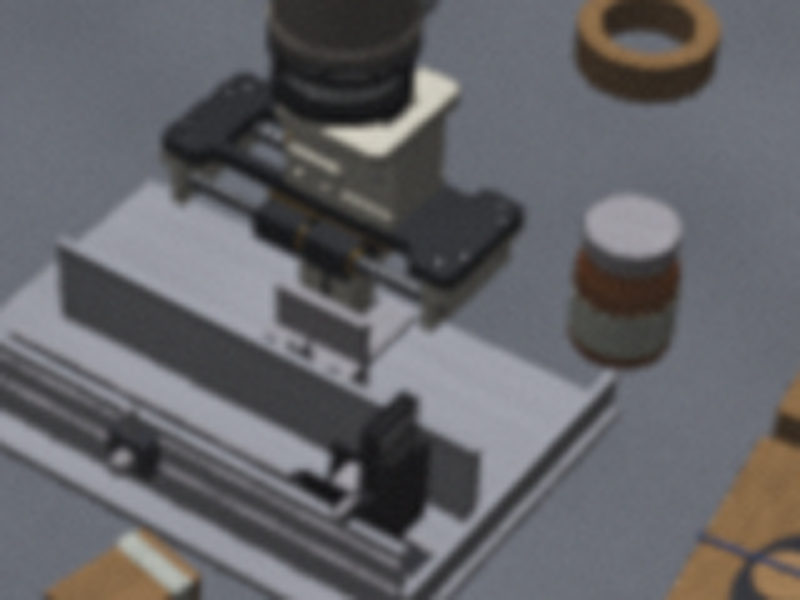

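The guide has moved in with the fingers behind the flange (300, 300 in the crop). I continue until the stop resists.

Call:
{"op": "play_rows", "data": {
  "rows": [
    [[-0.03, -0.18, 0], [0, 0, 0]],
    [[-0.03, -0.18, 0], [0, 0, 0]],
    [[0, 0, 0], [0, 0, 0]]
  ]
}}

```text
time: 9.28
tool_pos: [541.1, 104.7, 61.0]
tcp_rot: [-3.139, 0.013, -1.735]
contact_force: [7.9, 43.7, -5.9]
grip_width: 0.3
finger_force: 22.1
```

Call:
{"op": "play_rows", "data": {
  "rows": [
    [[-0.02, -0.12, 0], [0, 0, 0]],
    [[-0.02, -0.12, 0], [0, 0, 0]],
    [[0, 0, 0], [0, 0, 0]]
  ]
}}

```text
time: 9.65
tool_pos: [541.1, 104.3, 61.2]
tcp_rot: [-3.137, 0.023, -1.735]
contact_force: [13.1, 78.3, -11.1]
grip_width: 0.7
finger_force: 39.2
```

Call:
{"op": "play_rows", "data": {
  "rows": [
    [[-0.01, -0.08, 0], [0, 0, 0]],
    [[-0.01, -0.08, 0], [0, 0, 0]],
    [[0, 0, 0], [0, 0, 0]]
  ]
}}

```text
time: 10.02
tool_pos: [541.1, 104.1, 61.3]
tcp_rot: [-3.136, 0.029, -1.735]
contact_force: [15.3, 101.0, -13.7]
grip_width: 0.6
finger_force: 50.6
```

Call:
{"op": "play_rows", "data": {
  "rows": [
    [[0.06, 0.4, 0], [0, 0, 0]],
    [[0.06, 0.4, 0], [0, 0, 0]],
    [[0.06, 0.4, 0], [0, 0, 0]],
    [[0, 0, 0], [0, 0, 0]],
    [[0, 0, 0], [0, 0, 0]]
  ]
}}

```text
time: 10.65
tool_pos: [543.2, 119.2, 60.7]
tcp_rot: [3.141, -0.0, -1.735]
contact_force: [0.1, 0.9, 0.1]
grip_width: 0.8
finger_force: 0.0
```

Call:
{"op": "play_rows", "data": {
  "rows": [
    [[0, 0, 0.93], [0, 0, 0]],
    [[0, 0, 0.93], [0, 0, 0]],
    [[0, 0, 0.93], [0, 0, 0]],
    [[0, 0, 0.93], [0, 0, 0]],
    [[0, 0, 0.93], [0, 0, 0]],
    [[0.63, -0.99, 0], [0, 0, 0]],
    [[0.63, -0.99, 0], [0, 0, 0]],
    [[0.63, -0.99, 0], [0, 0, 0]],
    [[0, 0, 0], [0, 0, 0]],
    [[0, 0, 0], [0, 0, 0]]
  ],
  "hand": 0
}}

```text
time: 11.9
tool_pos: [599.4, 30.8, 200.0]
tcp_rot: [3.141, 0.0, -1.735]
contact_force: [-0.5, 0.4, 0.5]
grip_width: 46.1
finger_force: 0.0
```

```bash
python3 look.py w2.png
```

```text
11.9 [599.4  30.8 200. ] [179.9   0.  -99.4] [-0.1  0.5  1.4  0.   1.3 -3.1]
guide_push [(array([291.3, 397.4]), 0.58, array([541. ,  95.7]))]
pusher_grip [(array([208.4, 278.9]), 0.8, array([628.5,  -5.1]))]
pusher_pointer [(array([144.8, 278.9]), 0.97, array([621.4, -51. ]))]
mark [(array([137.4, 449.2]), 0.68, array([490.9, -34.8]))]
lane [(array([206.5, 408.3]), 0.89, array([510.3,  30.9]))]
pusher [(array([189.2, 283.9]), 0.71, array([633.6,  -9.6])), (array([145.2, 280.5]), 0.34, array([628.4, -51.4]))]
```

View pics/w2.png

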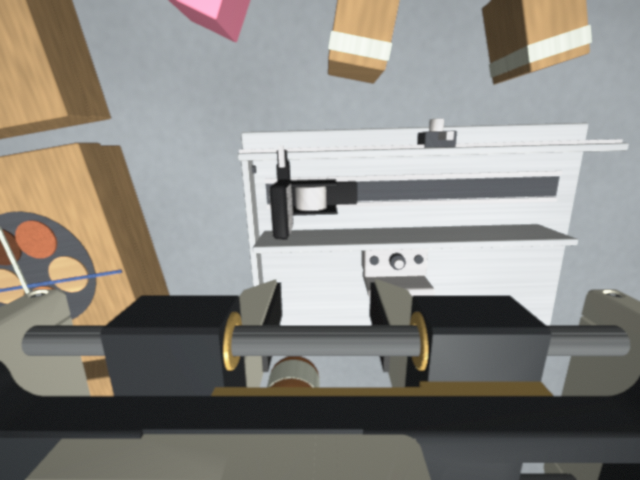

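j6 is near its limit here, so I take the equivalent half-turn grasp. The guide is in (flange now around world y 96), with the tab at (205, 283), pointer at (150, 283) and fin at (137, 449).

Call:
{"op": "play_rows", "data": {
  "rows": [
    [[0, 0, 0], [0, 0, -0.93]],
    [[0, 0, 0], [0, 0, -0.93]],
    [[0, 0, 0], [0, 0, -0.93]],
    [[0, 0, 0], [0, 0, -0.93]],
    [[0, 0, 0], [0, 0, -0.93]],
    [[0, 0, 0], [0, 0, -0.93]],
    [[0, 0, 0], [0, 0, -0.93]],
    [[0, 0, 0], [0, 0, -0.93]],
    [[0, 0, 0], [0, 0, -0.93]],
    [[0, 0, 0], [0, 0, -0.93]],
    [[0, 0, 0], [0, 0, -0.93]],
    [[0, 0, 0], [0, 0, -0.93]]
  ]
}}

```text
time: 13.75
tool_pos: [599.8, 31.4, 200.3]
tcp_rot: [3.141, 0.0, 2.987]
contact_force: [-0.8, -0.0, -0.0]
grip_width: 45.9
finger_force: 0.0
```

Call:
{"op": "play_rows", "data": {
  "rows": [
    [[0.1, -0.12, 0], [0, 0, -0.94]],
    [[0.1, -0.12, 0], [0, 0, -0.94]],
    [[0.1, -0.12, 0], [0, 0, -0.94]],
    [[0.1, -0.12, 0], [0, 0, -0.94]],
    [[0.1, -0.12, 0], [0, 0, -0.94]],
    [[0.1, -0.12, 0], [0, 0, -0.94]],
    [[0.1, -0.12, 0], [0, 0, -0.94]],
    [[0.1, -0.12, 0], [0, 0, -0.94]],
    [[0.1, -0.12, 0], [0, 0, -0.94]],
    [[0.06, -0.13, 0], [0, 0, -0.94]],
    [[0, 0, 0], [0, 0, -0.94]],
    [[0, 0, 0], [0, 0, -0.92]]
  ]
}}

```text
time: 15.25
tool_pos: [628.7, -5.0, 200.2]
tcp_rot: [3.142, -0.0, 1.415]
contact_force: [-0.3, 0.4, 0.7]
grip_width: 45.8
finger_force: 0.0
```

Call:
{"op": "play_rows", "data": {
  "rows": [
    [[0, 0, 0], [0, 0, 0]],
    [[0, 0, 0], [0, 0, 0]]
  ]
}}

```text
time: 15.5
tool_pos: [628.7, -5.1, 200.3]
tcp_rot: [3.142, 0.0, 1.421]
contact_force: [-1.0, 0.7, -0.3]
grip_width: 45.9
finger_force: 0.0
```

```bash
python3 look.py w3.png; python3 -c "
from h import *
print(get_obs()['joint_positions'])"
```

```text
15.5 [628.7  -5.1 200.3] [180.    0.   81.4] [-0.1  0.6  1.3 -0.   1.3  0. ]
guide_push [(array([130.3, 200.9]), 0.73, array([541.1,  96.2]))]
pusher_grip [(array([243.3, 322. ]), 0.68, array([625.5,  -3.1]))]
pusher_pointer [(array([287.4, 325. ]), 0.76, array([621., -49.]))]
mark [(array([295.2, 179.8]), 0.58, array([492.5, -37.2]))]
lane [(array([200.5, 210.9]), 0.9, array([512.8,  32.2])), (array([292.7, 178.9]), 0.48, array([450.7, -65. ]))]
pusher [(array([220.1, 331.6]), 0.78, array([634.5,  -4.6]))]
[-1.30174903e-01  5.64275375e-01  1.27720267e+00 -3.72286747e-05
  1.30003063e+00  2.17034470e-02]
```

Call:
{"op": "play_rows", "data": {
  "rows": [
    [[0, 0, -0.8], [0, 0, 0]],
    [[0, 0, -0.8], [0, 0, 0]],
    [[0, 0, -0.8], [0, 0, 0]],
    [[0, 0, -0.7], [0, 0, 0]],
    [[0, 0, -0.5], [0, 0, 0]],
    [[0, 0, 0], [0, 0, 0]],
    [[0, 0, 0], [0, 0, 0]]
  ]
}}

```text
time: 16.73
tool_pos: [629.3, -5.3, 93.1]
tcp_rot: [3.14, -0.0, 1.419]
contact_force: [-0.1, -0.9, 0.4]
grip_width: 45.8
finger_force: 0.0
```

Call:
{"op": "play_rows", "data": {
  "rows": [
    [[0, 0, 0], [0, 0, 0]],
    [[0, 0, 0], [0, 0, 0]],
    [[0, 0, 0], [0, 0, 0]],
    [[0, 0, 0], [0, 0, 0]],
    [[0, 0, 0], [0, 0, 0]],
    [[0, 0, 0], [0, 0, 0]]
  ],
  "hand": -1
}}

```text
time: 17.48
tool_pos: [627.5, -5.0, 92.4]
tcp_rot: [-3.139, 0.0, 1.419]
contact_force: [-5.8, 1.1, 3.8]
grip_width: 11.9
finger_force: 30.0
```

Gripped (11.9 mm, 30 N). I draw it back most of the way, then measure.

Call:
{"op": "play_rows", "data": {
  "rows": [
    [[-0.33, 0.05, 0], [0, 0, 0]],
    [[-0.33, 0.05, 0], [0, 0, 0]],
    [[-0.33, 0.05, 0], [0, 0, 0]],
    [[-0.33, 0.05, 0], [0, 0, 0]],
    [[-0.33, 0.05, 0], [0, 0, 0]],
    [[-0.33, 0.05, 0], [0, 0, 0]],
    [[-0.33, 0.05, 0], [0, 0, 0]],
    [[-0.33, 0.05, 0], [0, 0, 0]],
    [[-0.33, 0.05, 0], [0, 0, 0]],
    [[-0.33, 0.05, 0], [0, 0, 0]],
    [[0, 0, 0], [0, 0, 0]],
    [[0, 0, 0], [0, 0, 0]]
  ]
}}

```text
time: 18.98
tool_pos: [531.0, 8.5, 92.4]
tcp_rot: [3.137, 0.001, 1.419]
contact_force: [6.7, -5.3, -4.3]
grip_width: 11.6
finger_force: 30.0
```

```bash
cat > m.py <<'E'
from h import *
np.set_printoptions(precision=1,suppress=True)
u=np.array([.989,-.15])
for n in("scene","side","wrist"):
    o=get_obs();c=capture(n);C=cam(c,o); P={}
    for q in("pusher_pointer","mark"):
        r=pinpoint(q,n)
        P[q]=[(onz(C,d["at"],76)[:2],d["p"],np.array(d["at"])) for d in r[:2]]; print(n,q,P[q])
    if all(P.values()): print("D",(P["pusher_pointer"][0][0]-P["mark"][0][0])@u)
print(o["tool_pos"],o["contact_force"],np.degrees(o["tcp_rot"]),o["finger_force"])
E
python3 m.py
```

```text
scene pusher_pointer [(array([518.2, -30.7]), 0.77, array([233.5, 304.5]))]
scene mark [(array([498.9, -33.1]), 0.67, array([231.6, 297.6]))]
D 18.707452018995454
side pusher_pointer [(array([528.8, -36. ]), 0.67, array([250.3, 317.3]))]
side mark [(array([490.3, -41.3]), 0.55, array([257.8, 307.7]))]
D 37.335668664322746
wrist pusher_pointer [(array([524.5, -36.8]), 0.78, array([368.5, 327.3]))]
wrist mark [(array([537.6,  29.6]), 0.36, array([256.6, 333. ]))]
D -2.9123923421187348
[531.2   8.5  92.4] [ 5.8 -6.  -3.9] [179.8   0.1  81.3] 29.998242259025574
```

Call:
{"op": "play_rows", "data": {
  "rows": [
    [[-0.26, 0.04, 0], [0, 0, 0]],
    [[-0.26, 0.04, 0], [0, 0, 0]],
    [[-0.26, 0.04, 0], [0, 0, 0]],
    [[0, 0, 0], [0, 0, 0]],
    [[0, 0, 0], [0, 0, 0]]
  ]
}}

```text
time: 20.05
tool_pos: [507.8, 11.8, 92.4]
tcp_rot: [3.137, 0.002, 1.419]
contact_force: [6.4, -7.6, -6.0]
grip_width: 11.7
finger_force: 30.0
```

```bash
python3 m.py; python3 - <<'E'
from h import *
a=capture("scene")["frame"][215:260,265:335]; b=capture("side")["frame"][230:285,275:345]; w=capture("wrist")["frame"][300:480,200:440]
f=lambda i,s:cv2.resize(i,s,interpolation=2)
save("z1.png",np.vstack([np.hstack([f(a,(390,250)),f(b,(390,250))]),f(w,(780,350))[:350]]))
E
```

```text
scene pusher_pointer [(array([498.2, -31.8]), 0.7, array([231.2, 297.6]))]
scene mark [(array([496. , -35.9]), 0.65, array([231.9, 296.1])), (array([557.5, -56.3]), 0.26, array([244.9, 313. ]))]
D 1.5032943304901456
side pusher_pointer [(array([500.4, -37.5]), 0.95, array([255.4, 309.5]))]
side mark [(array([497.4, -35.6]), 0.63, array([255.6, 308. ]))]
D 3.2244825875114853
wrist pusher_pointer [(array([500.5, -34.7]), 0.64, array([370.4, 326.1]))]
wrist mark [(array([493.5, -38.1]), 0.54, array([376.8, 315.1]))]
D 6.338771822711134
[507.9  11.8  92.4] [ 6.2 -7.5 -6.1] [179.7   0.1  81.3] 29.996807277202606
```

View pics/z1.png

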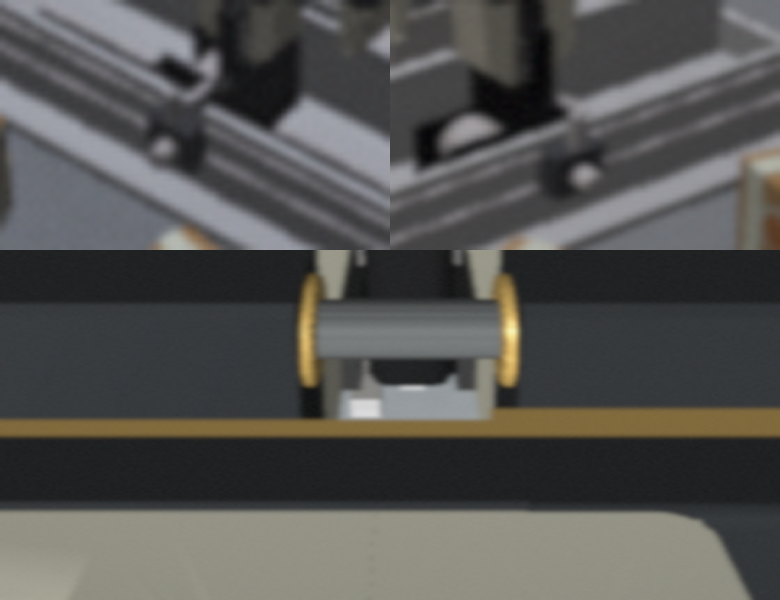

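The crops show the pointer just on the +x side of the fin: scene crop pointer (205, 80) and fin (190, 100), wrist fin at (365, 408) and pointer at (412, 387). About 7–8 mm remain.

Call:
{"op": "play_rows", "data": {
  "rows": [
    [[-0.13, 0.02, 0], [0, 0, 0]],
    [[-0.12, 0.02, 0], [0, 0, 0]],
    [[0, 0, 0], [0, 0, 0]],
    [[0, 0, 0], [0, 0, 0]],
    [[0, 0, 0], [0, 0, 0]]
  ]
}}

```text
time: 21.28
tool_pos: [500.4, 12.9, 92.4]
tcp_rot: [3.137, 0.002, 1.419]
contact_force: [6.0, -8.7, -5.9]
grip_width: 11.6
finger_force: 30.0
```

```bash
python3 m.py; python3 - <<'E'
from h import *
a=capture("scene")["frame"][218:253,275:325]; b=capture("side")["frame"][238:278,282:332]; w=capture("wrist")["frame"][340:400,285:365]
f=lambda i,s:cv2.resize(i,s,interpolation=2)
save("z2.png",np.vstack([np.hstack([f(a,(390,273)),f(b,(390,273))]),f(w,(780,310))]))
E
```

```text
scene pusher_pointer [(array([500. , -26.6]), 0.86, array([230.2, 299.2]))]
scene mark [(array([492.9, -29.5]), 0.49, array([230. , 296.3]))]
D 6.521686722100188
side pusher_pointer [(array([501.3, -34.2]), 0.56, array([254.7, 308.7]))]
side mark [(array([485.2, -42.5]), 0.48, array([258.9, 306.6])), (array([354.3, 319.7]), 0.44, array([224.6, 163.9]))]
D 14.63880069399531
wrist pusher_pointer [(array([493. , -32.9]), 0.83, array([369.3, 326. ]))]
wrist mark [(array([493.3, -37.8]), 0.63, array([376.4, 327.7]))]
D -0.9743230022269178
[500.5  12.9  92.4] [ 6.5 -9.1 -6.2] [179.7   0.1  81.3] 29.99600440263748
```

View pics/z2.png

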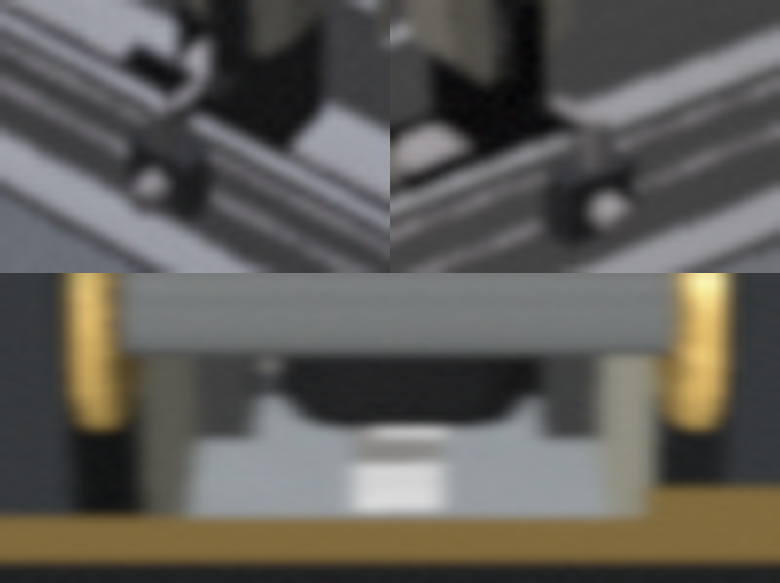

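In the wrist crop the pointer tip at (405, 432) stands centred on the fin and screw at (400, 488), which agrees with the measured D of about −1 mm. I hold briefly, then hand in.

Call:
{"op": "play_rows", "data": {
  "rows": [
    [[0, 0, 0], [0, 0, 0]],
    [[0, 0, 0], [0, 0, 0]],
    [[0, 0, 0], [0, 0, 0]],
    [[0, 0, 0], [0, 0, 0]],
    [[0, 0, 0], [0, 0, 0]],
    [[0, 0, 0], [0, 0, 0]],
    [[0, 0, 0], [0, 0, 0]],
    [[0, 0, 0], [0, 0, 0]]
  ]
}}

```text
time: 22.88
tool_pos: [500.5, 12.9, 92.4]
tcp_rot: [3.137, 0.002, 1.419]
contact_force: [6.8, -7.3, -6.8]
grip_width: 12.1
finger_force: 30.0
```

```bash
python3 -c "
from h import *
print(bot.close_job())"
```

```text
the job is handed in; nothing more can be done
None
```

I handed the job in at about 23 s: the side guide was pushed in to its solid stop, and the fingers hold the pusher (30 N) with its pointer about 1 mm from the fin by the wrist camera; hand-in gave no verdict, the blurrier scene and side cameras put the pointer 6.5–15 mm off, and the guide push peaked near 101 N (wrist limit 120 N).

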